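# Shut the marked stopcock under the sliding cover

### The job

Shut off the supply in the grey stopcock box: push its green cover fully aside, away from the robot's end of the box, then push the red handle clockwise round to its stop, so that it lies squarely across its pipe. Leave the blue handle open as it is and the cover pushed aside. This is all pushing with the fingertips: do not lift or shift any of the loose things standing round the box.

Things in the scene. Friction and masses are not known exactly. Their poses are not given: they have to be found in the camera images.
- stopcock_box: grey fixed box, 270 x 216 mm, 60 mm high, side rails 12 mm higher; origin: centre of underside, x along it away from the robot, y left. Near part: open well (x -127 to -5, y -102 to +102 mm); rest: closed deck. Copper pipes (tops 30 mm above table) run along x at y = +-42.5 mm, ends stick out 15 mm in front, to 35 mm height. One valve on each, pivot at x = -45 mm; red may be on either
- cover (a joint): travel of the green cover in m along the box's +x: 0 = over the well, hiding both handles; 0.128 = fully aside at its stop, over the deck, well open. Starts within 0.012 of closed. Slides with about 3 N, stays where it is left
- cover_near_face (a point): centre of the cover's upright near face, which looks along the box's -x. The cover is a flat green cap, 132 mm long (x), 204 mm wide (y), 22 mm high, from 62 to 84 mm above the table; it carries low ribs on top (1.5 mm) and is too wide to grip. At travel 0 this face lies 1 mm inside the box's near end
- red_handle (a joint): turn of the red handle in rad about the upright axis at red_pivot: 0 = open, in line with its pipe, pointing along the box's -x; turns clockwise seen from above to its stop at 1.571 = shut, across the pipe, pointing along the box's +y. Stiff (0.08 N m), stays where left. Starts within 0.12 of open
- red_pivot (a point): pivot of the red handle, on the valve's upright axis, at the handle's mid height (46 mm above the table)
- red_handle_tip (a point): middle of the outer end of the red handle: red lever of a quarter-turn valve in the well, 14 mm wide, 14 mm tall, reaching 50 mm from its pivot; its underside is 39 mm and its top 53 mm above the table
- blue_handle (a joint): turn of the blue handle in rad about the upright axis at blue_pivot: 0 = open, in line with its pipe, pointing along the box's -x; turns clockwise seen from above to its stop at 1.571 = shut, across the pipe, pointing along the box's +y. Stiff (0.08 N m), stays where left. Starts within 0.12 of open
- blue_pivot (a point): pivot of the blue handle, on the valve's upright axis, 46 mm above the table
- blue_handle_tip (a point): middle of the outer end of the blue handle: blue lever of a quarter-turn valve in the well, 14 mm wide, 14 mm tall, reaching 50 mm from its pivot; its underside is 39 mm and its top 53 mm above the table
- driver_red: loose screwdriver with red grip lying on the table in front of the box, 190 mm long, 28 mm thick; origin at its underside's centre
- oil_bottle: loose white bottle with a red cap standing in front of the box, to the right, 37 mm across, 113 mm tall; origin at its underside's centre
- paste_tin: loose round tin with an ochre lid to the left of the box, 60 mm across, 24 mm tall; origin at its underside's centre
- bush_1: loose steel bush to the left of the box, 27 mm across, 30 mm tall; origin at its underside's centre
- bench_grinder_grey: grey bench grinder fixed to the table between the robot's start pose and the box: keep clear. Origin on the table under its motor; it fills about x -170 to +150 mm, y -230 to +215 mm of it (world directions) and stands 270 mm tall. Passing over it with the fingertips 0.36 m above the table is clear

How it is judged:
By the outcome, as a careful person would: the job done as asked, in the order asked, and still so for the second after the job is handed in, with the robot touching nothing.
It also fails if it takes over 54 s, if anything falls off the work surface, if the arm or the gripper's body presses on something with over 40 N, if the wrist force passes 120 N, or if a joint passes its speed limit or range.

### The arm

A 6-joint arm with a two-finger parallel gripper is mounted at the origin on a cart in front of the work surface, level with it; the furniture and walls round the work are solid. World frame = base frame: x ahead of the robot, y to its left, z up, the work surface at z = 0. Lengths are in m, angles in rad, forces in N, time in s.
With the tool pointing down it reaches from about 0.3 to 0.95 m from the base axis. Payload 3.1 kg.
Tool frame: the origin (TCP) lies midway between the tips of the shut fingers; the grasp point (between the pads) lies 19 mm behind it; z points along the fingers, y is the direction in which the jaws open and shut (so a half turn about z gives the same grasp; the last joint's range is limited). The gripper opens to 85 mm and grips with 20 to 120 N. Pads are 22 mm wide; open, the fingers measure 114 mm over their backs; the gripper's body (76 mm by 85 mm) begins 54 mm behind the grasp point. The pads swing forward as they close: fully open they stand 13 mm farther back than shut.
Start: joints at [-1.187, 0.308, 1.634, -0, 1.2, -0.07], TCP at [0.274, -0.562, 0.198] pointing down, gripper open.
Joint ranges: [-3.06, 3.06], [-0.79, 1.96], [0.05, 2.63], [-1.19, 4.34], [0.05, 2.64], [-2.94, 2.94]. Speed limits (rad/s): [2.79, 2.79, 3.14, 3.14, 3.14, 3.14].

### API

Orientations are given as [roll, pitch, yaw] about the fixed x, y, z axes, in that order (R = Rz(yaw) Ry(pitch) Rx(roll)).
In Python, from plant import env gives the robot as it stands. The module is installed in compiled form; this text tells all that it offers.
- The arm moves only by the tool play_rows, never from a script. Its argument "commands" is a list of rows, each a list of 4 numbers: the shift along the tool's x, y, z in m, then the turn about the tool's z in degrees. In form: [[x, y, z, turn], ...]. A call has 1 to 5 rows; each row is the pose to reach, as a shift and turn from the pose commanded when the call began, along the tool's axes at that moment; what a row does not reach only later rows make up. A row lasts 1/8 s, in which the tool goes at most 62.5 mm and 10.7 degrees, less where a joint would pass 70% of its speed; a pose out of reach is approached as far as the arm can. A call with a gripper value outside its range is refused whole. "grip" is the opening, from -1 (shut) to 1 (fully open), so that 0 is half open, set as the call begins (left out, the last holds). The fingers move at their own pace and stop on an object; the grip force is fixed at half the most. Time passes only in rows, so rows that repeat a pose let the fingers close. It gives the time, the measured TCP pose, the force and the opening at its end, in the units of the state.
- env.sense(): the state, without advancing time (a new reading comes with each control period).
- env.read_camera(name): name is "scene" or "top" or "wrist"; returns the picture (400x640x3 uint8, red, green, blue); there is no depth.
- env.camera_model(name): a dict with "intrinsics" (3x3 intrinsics, pixels), "rvec" (rotation vector, rad) and "tvec" (3), from world to camera coordinates, as OpenCV has them. Camera axes: x right, y down, z forward; pixel columns grow to the right and rows downward; lengths in m; the calibration is good to about 2 mm. A picture is of the moment at which its call begins: read the wrist's pose just before it. camera_model takes no time and is no camera call; for the wrist camera it gives the pose at the moment of the call.
- env.sign_off(): hands the job in, once; it reports no verdict.
Trained networks look in the newest picture that a camera, given by its name, has taken for a name from the list of things; names that differ only in an ending like _2 or _b are one class to them, and where a whole thing is asked for, a point or a joint stands for the part that bears it (a point fixed in the world has none). Each returns a list of dicts, best first, with "conf" (0 to 1); they miss things now and then, are a little off and sometimes report something else, mostly with a low value. They report only what shows in the picture. A call takes as long as a camera call.
- env.cut_out(camera, name): "pixels" (400x640 bool, what is visible of it) and "position" ([column, row] in pixels, amid what is visible of it).
The state is a dict: "t": time; "q": joint angles; "qvel": joint speeds; "effort": joint torques, N m; "tcp_pos": TCP position; "orientation": TCP orientation; "force": force on the tool from outside, world axes, zero at the start; "moment": the same for the moment, N m; "finger_gap": opening from 0.0 (shut) to 1.0 (fully open).
Only numpy, scipy, OpenCV 4.12 (cv2) and the standard library are available. Lean on these libraries where they do the work, as an engineer would, in place of code of your own. Each camera call takes 0.05 s, during which the arm holds its last target. There are 200 camera calls.

## Working session

There is one attempt and no reset: what is moved stays moved. The work goes in short steps, Python scripts to look and compute and a tool call to move; the robot and the scene stay as the last step left them, time stands still between calls to the robot, and variables do not carry over. Pictures are saved under pics/ and viewed, about 8 in all and at most 12, crops included, and the job is handed in when it is done.

Besides the shell and the picture viewer there is one more tool, called after ">>>" as name(argument=value, ...) on one line, values as JSON. play_rows: Moves the arm, as the interface text tells. Its arguments: {"type":"object","properties":{"commands":{"type":"array","items":{"type":"array","items":{"type":"number"}}},"grip":{"type":"number"}},"required":["commands"]}

```bash
mkdir -p pics; python3 - <<'E'
from plant import env
import cv2
s=env.sense();print(s['t'],s['tcp_pos'],s['orientation'],s['finger_gap'])
for c in('scene','top'):
    im=env.read_camera(c);cv2.imwrite(f'pics/{c}1.png',im[:,:,::-1])
    m=env.camera_model(c);print(c,m)
E
```

```text
0.0 [ 0.27364329 -0.56093225  0.19672829] [-3.13931967e+00 -1.51218311e-04  4.53813014e-01] 1.0018272455226558
scene {'intrinsics': array([[506.91364531,   0.        , 317.39662498],
       [  0.        , 506.91364531, 207.75858355],
       [  0.        ,   0.        ,   1.        ]]), 'rvec': array([ 1.91321642,  1.54260212, -0.6028097 ]), 'tvec': array([-0.25597175, -0.26255947,  1.65330373])}
top {'intrinsics': array([[366.25016238,   0.        , 319.12509686],
       [  0.        , 366.25016238, 204.5472675 ],
       [  0.        ,   0.        ,   1.        ]]), 'rvec': array([ 2.26411287, -1.92287163,  0.21467578]), 'tvec': array([0.09406614, 0.53434761, 0.99737373])}
```

View pics/top1.png

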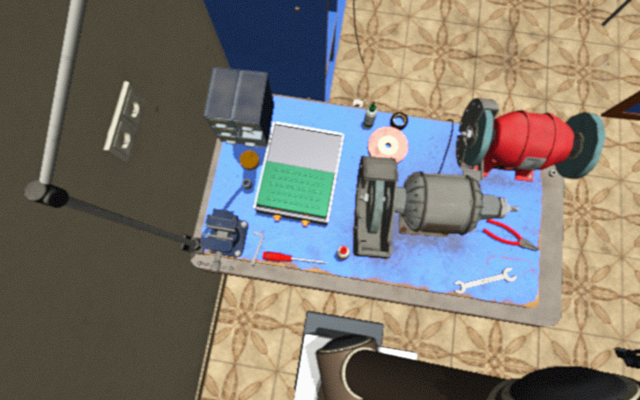

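View pics/scene1.png

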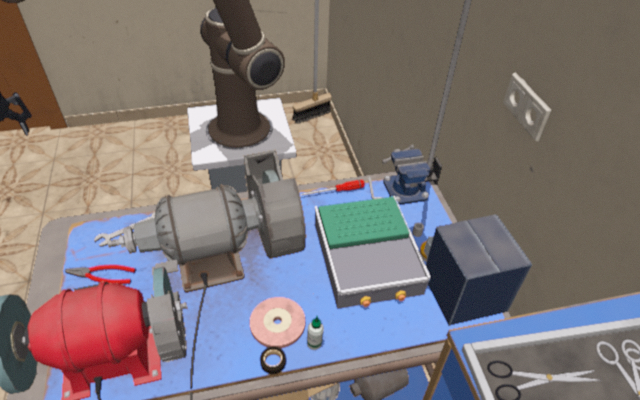

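The top view shows the box at about (300,172), with the green cover on its near half at (297,190). The grinder is on the right and a lamp pole stands at the left near corner. I'll fit the box pose to the masks.

```bash
cat > h.py <<'E'
from plant import env
import cv2,numpy as np
from scipy.optimize import minimize
def proj(c,P,m=None):
    m=m or env.camera_model(c)
    return cv2.projectPoints(np.float64(P).reshape(-1,3),m['rvec'],m['tvec'],m['intrinsics'],None)[0][:,0]
def w(p,P):
    c,s=np.cos(p[2]),np.sin(p[2]);P=np.float64(P).reshape(-1,3)
    return np.c_[p[0]+c*P[:,0]-s*P[:,1],p[1]+s*P[:,0]+c*P[:,1],P[:,2]]
def blk(x0,x1,y,z0,z1): return [(a,b,c) for a in(x0,x1) for b in(-y,y) for c in(z0,z1)]
def ray(c,uv,z,m=None):
    m=m or env.camera_model(c);R=cv2.Rodrigues(m['rvec'])[0];C=-R.T@m['tvec']
    d=R.T@np.linalg.inv(m['intrinsics'])@[*uv,1];return C+d*(z-C[2])/d[2]
E
python3 - <<'E'
from h import *
K=8
obs=[]
for c in('top','scene'):
    env.read_camera(c); m=env.camera_model(c)
    for n in('cover','stopcock_box'):
        r=env.cut_out(c,n)
        if not r: print(c,n,'none');continue
        k=r[0]['pixels'];print(c,n,[(x['conf'],x['position']) for x in r[:3]],k.sum())
        obs.append((c,n,k.astype(np.uint8),m))
    for n in ('driver_red','oil_bottle','paste_tin','bush_1','bench_grinder_grey'):
        r=env.cut_out(c,n)
        if r: print(n,r[0]['conf'],ray(c,r[0]['position'],.015,m).round(3))
def poly(p,c,n,m):
    P=blk(-.134+p[3],-.002+p[3],.102,.062,.084) if n=='cover' else blk(-.135,.135,.108,0,.072)
    return cv2.convexHull(proj(c,w(p,P),m).astype(np.float32))[:,0]
def cost(p,v=0):
    t=0
    for c,n,k,m in obs:
        kk=k if n=='cover' else np.maximum(k,next(o[2] for o in obs if o[0]==c and o[1]=='cover'))
        M=np.zeros((400,640),np.uint8);cv2.fillPoly(M,[np.round(poly(p,c,n,m)*256).astype(int)],1,shift=8)
        e=1-(M&kk).sum()/(M|kk).sum();t+=e
        if v:print(c,n,round(e,3))
    return t
c0=ray('top',(300,172),.07);print(c0)
best=None
for yaw in(-.2,0,.2):
    s0=np.array([c0[0],c0[1],yaw,.006])
    r=minimize(cost,s0,method='Nelder-Mead',options=dict(initial_simplex=s0+np.vstack([np.zeros(4),np.diag([.02,.02,.1,.01])])))
    if best is None or r.fun<best.fun:best=r
print(best.x,best.fun);cost(best.x,1)
E
```

```text
top cover [(0.81, [295.6, 189.4])] 3306
top stopcock_box [(0.57, [299.4, 174.2])] 6942
driver_red 0.71 [0.353 0.278 0.015]
oil_bottle 0.56 [0.391 0.092 0.015]
paste_tin 0.67 [0.635 0.417 0.015]
bush_1 0.38 [0.548 0.41  0.015]
scene cover [(0.75, [361.8, 219.8])] 3537
scene stopcock_box [(0.7, [362.8, 223.1]), (0.64, [373.0, 252.9])] 3587
driver_red 0.53 [0.345 0.272 0.015]
oil_bottle 0.24 [0.5   0.266 0.015]
paste_tin 0.64 [0.624 0.404 0.015]
bush_1 0.48 [0.554 0.397 0.015]
[0.59606471 0.24945865 0.07      ]
[ 0.59971366  0.25111628 -0.0209557   0.01390494] 0.7682998158244347
top cover 0.05
top stopcock_box 0.027
scene cover 0.063
scene stopcock_box 0.629
```

>>> play_rows(commands=[[0,0,-0.06,9],[0,0,-0.12,18],[0,0,-0.18,27],[0,0,-0.19,27],[0,0,-0.19,27]], grip=-1)

```text
t: 1.52
tcp_pos: [0.2741, -0.562, 0.3888]
orientation: [3.14, -0.001, -0.017]
force: [-0.8, -0.4, -0.7]
finger_gap: 0.0
```

```bash
python3 - <<'E'
from h import *
for c,n in(('top','bench_grinder_grey'),('scene','bench_grinder_grey')):
    env.read_camera(c)
    for x in env.cut_out(c,n)[:3]: print(c,x['conf'],x['position'],ray(c,x['position'],.13).round(3))
# refit with 2 top masks + scene cover + union of scene masks
E
```

>>> play_rows(commands=[[0.01,-0.06,0,0],[0.02,-0.12,0,0],[0.03,-0.18,0,0],[0.04,-0.24,0,0],[0.05,-0.3,0,0]])

```text
t: 2.35
tcp_pos: [0.3287, -0.2603, 0.3862]
orientation: [-3.139, 0.002, -0.018]
force: [0.8, 0.7, 0.2]
finger_gap: 0.002
```

>>> play_rows(commands=[[0.01,-0.06,0,0],[0.02,-0.12,0,0],[0.03,-0.18,0,0],[0.04,-0.24,0,0],[0.05,-0.3,0,0]])

```text
t: 2.98
tcp_pos: [0.3838, 0.0383, 0.3866]
orientation: [3.141, 0.002, -0.017]
force: [0.8, 0.0, -0.3]
finger_gap: 0.001
```

>>> play_rows(commands=[[0.01,-0.06,0,0],[0.02,-0.12,0,0],[0.02,-0.18,0,0],[0.02,-0.21,0,0],[0.02,-0.21,0,0]])

```text
t: 3.6
tcp_pos: [0.407, 0.2475, 0.3858]
orientation: [3.14, 0.004, -0.013]
force: [0.5, -0.2, 0.3]
finger_gap: -0.003
```

```bash
python3 - <<'E'
from h import *
s=env.sense();print(s['t'],s['tcp_pos'],s['orientation'])
m=env.camera_model('wrist')
im=env.read_camera('wrist')[:,:,::-1].copy()
R=cv2.Rodrigues(m['rvec'])[0];print('cam at',-R.T@m['tvec'],R[2])
p=[.5997,.2511,-.021]
for a,b in [((-.135,.108),(-.135,-.108)),((-.135,.108),(.135,.108)),((-.135,-.108),(.135,-.108)),((.135,-.108),(.135,.108))]:
    q=proj('wrist',w(p,[(*a,.072),(*b,.072)]),m).round().astype(int);cv2.line(im,q[0].tolist(),q[1].tolist(),(255,0,255),1)
cv2.imwrite('pics/w1.png',im)
E
```

```text
3.6 [0.40701437 0.24745652 0.38580657] [ 3.13986111  0.00374453 -0.0133979 ]
cam at [0.47716717 0.24626024 0.56079473] [-0.28002097  0.00268288 -0.95999013]
```

View pics/w1.png

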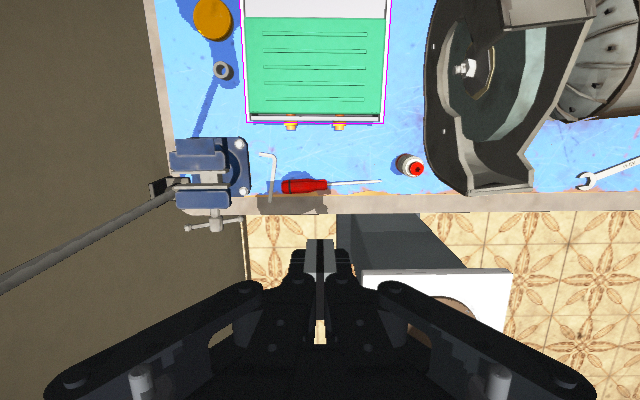

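The wrist view confirms the fit: the magenta outline lies on the rails at (243–388, 0–122). The cover's near edge is at row ~114, the driver at (330,185) and the bottle at (410,165). Next I descend in front of the cover face.

>>> play_rows(commands=[[0.028,-0.007,0.06,0.5],[0.028,-0.007,0.12,0.5],[0.028,-0.007,0.18,0.5],[0.028,-0.007,0.24,0.5],[0.028,-0.007,0.28,0.5]])

```text
t: 4.28
tcp_pos: [0.4341, 0.2496, 0.1046]
orientation: [3.139, 0.004, -0.028]
force: [-0.3, -0.4, 0.7]
finger_gap: -0.0
```

>>> play_rows(commands=[[0,0,0.02,0],[0,0,0.036,0],[0,0,0.036,0]])

```text
t: 4.65
tcp_pos: [0.4353, 0.2512, 0.0709]
orientation: [3.14, 0.002, -0.027]
force: [-0.6, -0.2, -0.3]
finger_gap: -0.001
```

```bash
python3 - <<'E'
from h import *
s=env.sense();print(s['t'],s['tcp_pos'],s['orientation'],s['force'])
m=env.camera_model('wrist')
im=env.read_camera('wrist')
cv2.imwrite('pics/w2.png',im[:,:,::-1])
k=env.cut_out('wrist','cover')
if k:
    k=k[0]['pixels'];
    for u in(240,270,380,400): 
        r=np.where(k[:,u])[0]
        if len(r):print(u,r.max(),ray('wrist',(u,r.max()+.5),.084,m).round(4))
E
```

```text
4.65 [0.43534298 0.2511556  0.07093274] [ 3.14016913e+00  2.40649388e-03 -2.73484114e-02] [-0.63422861 -0.16060334 -0.32572053]
240 167 [0.4788 0.2931 0.084 ]
270 165 [0.4794 0.2766 0.084 ]
380 165 [0.4778 0.2166 0.084 ]
400 165 [0.4775 0.2057 0.084 ]
```

View pics/w2.png

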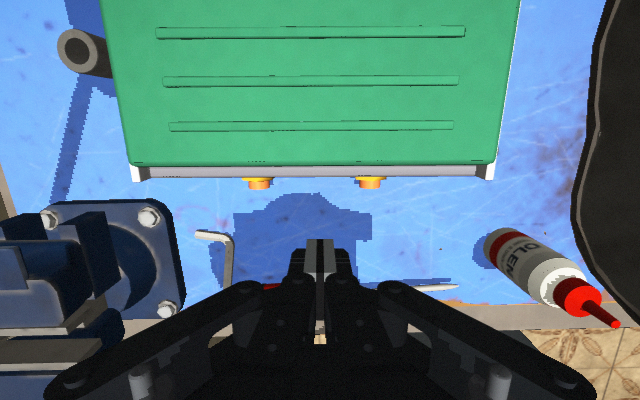

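The cover face is at x≈0.4785 and the fingers are centred between the pipes (columns 259 and 370). Pushing the cover now.

>>> play_rows(commands=[[0.02,0,0,0],[0.035,0,0,0],[0.05,0,0,0],[0.065,0,0,0],[0.08,0,0,0]])

```text
t: 5.38
tcp_pos: [0.5171, 0.2504, 0.072]
orientation: [-3.142, 0.0, -0.026]
force: [-0.2, -0.2, -0.7]
finger_gap: 0.0
```

>>> play_rows(commands=[[0.015,0,0,0],[0.03,0,0,0],[0.042,0,0,0],[0.052,0,0,0],[0.058,0,0,0]])

```text
t: 6.0
tcp_pos: [0.5747, 0.2489, 0.0719]
orientation: [-3.142, 0.0, -0.026]
force: [-0.3, -0.7, 0.6]
finger_gap: 0.003
```

```bash
cat > look.py <<'E'
from h import *
import sys
s=env.sense();print(s['t'],s['tcp_pos'].round(4),s['orientation'].round(3),s['force'].round(1))
m=env.camera_model('wrist')
im=env.read_camera('wrist')
cv2.imwrite('pics/'+sys.argv[1],im[:,:,::-1])
for n,z in(('cover',.084),('red_handle',.053),('blue_handle',.053)):
    for x in env.cut_out('wrist',n)[:1]:
        k=x['pixels'];r=np.where(k)[0].max();print(n,x['conf'],x['position'],ray('wrist',x['position'],z,m).round(4),'bottom',ray('wrist',(x['position'][0],r+.5),z,m).round(4),k.sum())
        if n!='cover':
            (cx,cy),(a,b),t=cv2.minAreaRect(np.argwhere(k)[:,::-1].astype(np.float32))
            B=cv2.boxPoints(((cx,cy),(a,b),t));print([ray('wrist',q,z,m)[:2].round(4).tolist() for q in B])
E
python3 look.py w3.png
```

```text
6.0 [0.5747 0.2489 0.0719] [-3.142  0.    -0.026] [-0.3 -0.7  0.6]
red_handle 0.19 [91.9, 143.9] [0.6306 0.393  0.053 ] bottom [0.6034 0.3995 0.053 ] 5286
[[0.6514, 0.4173], [0.6584, 0.3696], [0.6066, 0.3702], [0.5984, 0.4217]]
```

View pics/w3.png

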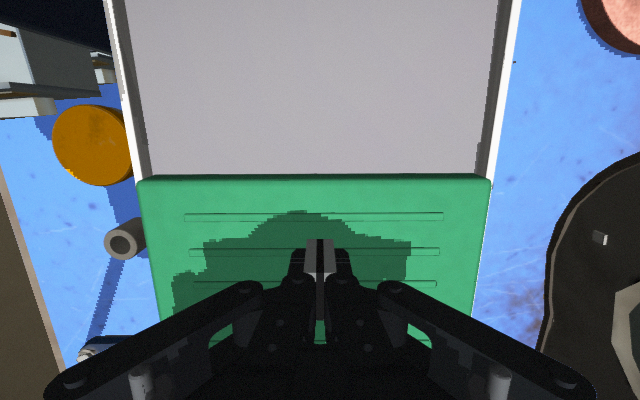

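```bash
python3 - <<'E'
from h import *
s=env.sense();m=env.camera_model('wrist');print(m['intrinsics'][0,0],m['tvec'])
R=cv2.Rodrigues(m['rvec'])[0];print('cam',-R.T@m['tvec'],R[2])
print('tcp px',proj('wrist',s['tcp_pos'],m), s['q'].round(3))
for z in(.0,.03,.06,.084,.11):
    a,b=ray('wrist',(139,180),z,m),ray('wrist',(491,180),z,m);print(z,a,b,np.linalg.norm(a-b))
# scene-camera check
im=env.read_camera('scene')
c=im[140:340,220:460];cv2.imwrite('pics/s2.png',cv2.resize(c,None,fx=3,fy=3,interpolation=cv2.INTER_CUBIC)[:,:,::-1])
print(proj('scene',s['tcp_pos']))
E
```

```text
298.74292349322724 [0.2635395  0.54326618 0.41366192]
cam [0.64334098 0.24653698 0.24706132] [-0.27695035  0.00771189 -0.96085328]
tcp px [[318.88430102 230.7613696 ]] [0.34  0.449 1.718 0.    0.975 1.936]
0.0 [0.59502757 0.40028771 0.        ] [0.58721694 0.10359004 0.        ] 0.2968004542057069
0.03 [0.60089414 0.38161817 0.03      ] [0.59403193 0.12094771 0.03      ] 0.2607607625873358
0.06 [0.60676071 0.36294862 0.06      ] [0.60084693 0.13830538 0.06      ] 0.22472107096896482
0.084 [0.61145396 0.34801299 0.084     ] [0.60629892 0.15219151 0.084     ] 0.19588931767426798
0.11 [0.61653832 0.33183272 0.11      ] [0.61220525 0.16723483 0.11      ] 0.16465491827167977
[[363.82837427 229.68127919]]
```

View pics/s2.png

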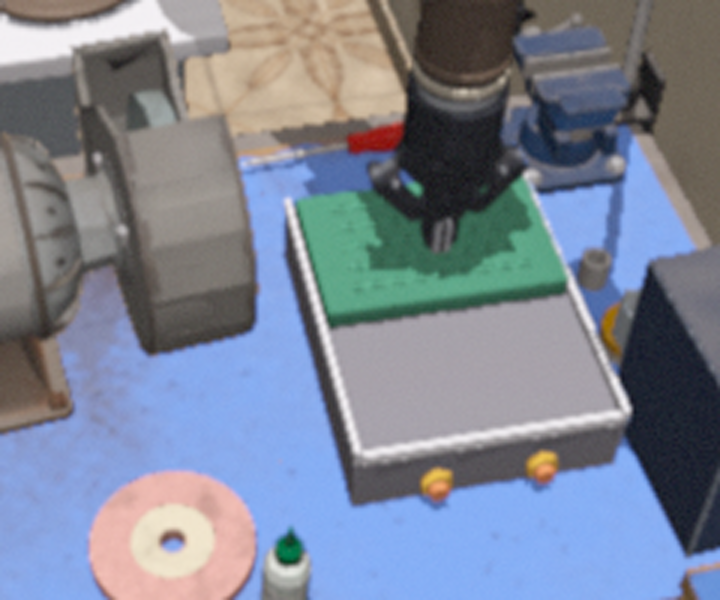

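The cover hasn't moved. It still spans rows 176 and below in the wrist view. The fingertips passed over its top, so the real tips sit higher than the reported z. I'll touch the cover's top gently to calibrate z.

>>> play_rows(commands=[[0,0,0.001,0],[0,0,0.002,0],[0,0,0.003,0]])

```text
t: 6.62
tcp_pos: [0.574, 0.249, 0.0689]
orientation: [3.142, 0.0, -0.026]
force: [0.3, 0.4, 0.4]
finger_gap: -0.003
```

>>> play_rows(commands=[[0,0,0.001,0],[0,0,0.002,0],[0,0,0.003,0]])

```text
t: 7.0
tcp_pos: [0.5742, 0.2489, 0.0659]
orientation: [3.142, -0.0, -0.026]
force: [-0.2, 0.1, 0.5]
finger_gap: 0.002
```

>>> play_rows(commands=[[0,0,0.001,0],[0,0,0.002,0],[0,0,0.003,0]])

```text
t: 7.38
tcp_pos: [0.5741, 0.2489, 0.0629]
orientation: [3.142, 0.0, -0.026]
force: [0.6, -0.1, 0.4]
finger_gap: 0.0
```

>>> play_rows(commands=[[0,0,0.001,0],[0,0,0.002,0],[0,0,0.003,0]])

```text
t: 7.75
tcp_pos: [0.5741, 0.2489, 0.0599]
orientation: [3.142, 0.0, -0.026]
force: [0.2, -0.0, 0.1]
finger_gap: -0.001
```

```bash
python3 - <<'E'
from h import *
s=env.sense();print(s['effort'].round(2),s['moment'].round(2))
m=env.camera_model('wrist');im=env.read_camera('wrist');sc=env.read_camera('scene')
a=cv2.resize(im[190:290,250:390],None,fx=4,fy=4,interpolation=cv2.INTER_CUBIC)
b=cv2.resize(sc[190:250,330:414],None,fx=6.667,fy=6.667,interpolation=cv2.INTER_CUBIC)[:400,:560]
def mark(i,p,f,o):
    q=((p-np.array(o))*f).astype(int);cv2.drawMarker(i,q.tolist(),(255,0,255),0,14,1)
for dz,sz in((0,1),(.02,1),(.04,1)):
    P=s['tcp_pos']+[0,0,dz]
    mark(a,proj('wrist',P,m)[0],4,(250,190));mark(b,proj('scene',P)[0],6.667,(330,190))
    print(dz,proj('wrist',P,m)[0],proj('scene',P)[0])
out=np.vstack([a,np.zeros((0,560,3),np.uint8)]) 
cv2.imwrite('pics/tip.png',cv2.resize(np.hstack([a,b[:, :]]) if b.shape[0]==400 else a,(800,286))[:,:,::-1]);print(a.shape,b.shape)
E
```

```text
[ 0.000e+00 -4.417e+01 -2.369e+01  0.000e+00  1.000e-02 -0.000e+00] [0.04 0.01 0.01]
0 [318.93097439 230.74061859] [363.45426556 232.99330975]
0.02 [318.83357515 243.87547767] [364.16172809 227.61901544]
0.04 [318.71108858 260.39351091] [364.88559045 222.12013858]
(400, 560, 3) (400, 560, 3)
```

View pics/tip.png

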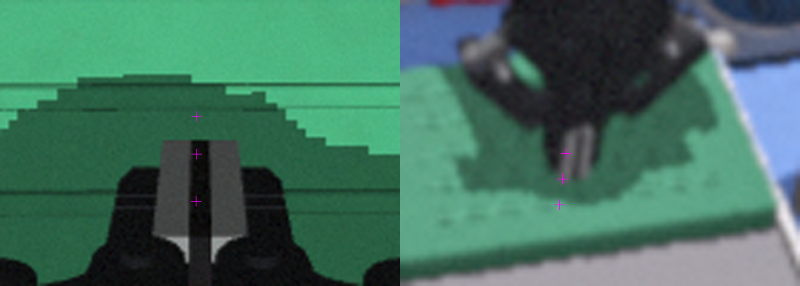

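Both cameras put the real tips about 25–30 mm behind the reported TCP, so they are still just above the cover. I'll keep probing.

>>> play_rows(commands=[[0,0,0.001,0],[0,0,0.002,0],[0,0,0.003,0]])

```text
t: 8.22
tcp_pos: [0.5741, 0.2489, 0.0569]
orientation: [-3.142, -0.0, -0.026]
force: [-0.4, 1.0, -0.2]
finger_gap: 0.005
```

>>> play_rows(commands=[[0,0,0.001,0],[0,0,0.002,0],[0,0,0.003,0]])

```text
t: 8.6
tcp_pos: [0.5741, 0.2489, 0.0539]
orientation: [3.142, 0.0, -0.026]
force: [-0.1, 0.5, -0.1]
finger_gap: 0.002
```

>>> play_rows(commands=[[0,0,0.001,0],[0,0,0.002,0]])

```text
t: 8.85
tcp_pos: [0.5742, 0.2489, 0.0519]
orientation: [-3.142, -0.0, -0.026]
force: [-0.1, 0.1, -0.4]
finger_gap: 0.0
```

>>> play_rows(commands=[[0,0,0.001,0],[0,0,0.002,0]])

```text
t: 9.1
tcp_pos: [0.5742, 0.2489, 0.0508]
orientation: [3.141, 0.0, -0.026]
force: [-2.3, -1.1, 8.1]
finger_gap: -0.002
```

Contact came at reported z≈0.051, so the true tip height is about reported + 0.033 m. I'll back off, go down to reported z≈0.038 (true ≈0.071) and push again.

>>> play_rows(commands=[[0,0,-0.01,0],[-0.05,0,-0.012,0],[-0.1,0,-0.012,0],[-0.142,0,-0.012,0],[-0.142,0,-0.012,0]])

```text
t: 9.72
tcp_pos: [0.4284, 0.252, 0.0615]
orientation: [3.14, 0.003, -0.024]
force: [0.8, 1.0, 0.4]
finger_gap: -0.001
```

>>> play_rows(commands=[[0,0,0.015,0],[0,0,0.024,0],[0.012,0,0.024,0],[0.025,0,0.024,0],[0.035,0,0.024,0]])

```text
t: 10.35
tcp_pos: [0.4689, 0.2519, 0.0383]
orientation: [-3.141, -0.0, -0.027]
force: [-4.8, 2.2, 3.1]
finger_gap: 0.004
```

>>> play_rows(commands=[[0.005,0,0,0],[0.01,0,0,0],[0.015,0,0,0],[0.02,0,0,0]])

```text
t: 10.85
tcp_pos: [0.487, 0.2513, 0.038]
orientation: [-3.142, 0.0, -0.026]
force: [-4.0, 2.4, 1.6]
finger_gap: -0.002
```

>>> play_rows(commands=[[0.016,0,0,0],[0.032,0,0,0],[0.048,0,0,0],[0.064,0,0,0],[0.078,0,0,0]])

```text
t: 11.48
tcp_pos: [0.5661, 0.2493, 0.0377]
orientation: [-3.141, 0.0, -0.026]
force: [-3.6, 2.2, -0.9]
finger_gap: 0.001
```

>>> play_rows(commands=[[0.004,0,0,0],[0.008,0,0,0],[0.012,0,0,0]])

```text
t: 11.85
tcp_pos: [0.577, 0.2488, 0.038]
orientation: [3.141, 0.0, -0.026]
force: [-3.0, 2.0, -0.0]
finger_gap: -0.0
```

>>> play_rows(commands=[[0.002,0,0,0],[0.004,0,0,0],[0.006,0,0,0]])

```text
t: 12.22
tcp_pos: [0.5831, 0.2487, 0.038]
orientation: [3.142, 0.0, -0.026]
force: [-3.4, 1.9, -0.4]
finger_gap: 0.005
```

>>> play_rows(commands=[[0.001,0,0,0],[0.002,0,0,0],[0.003,0,0,0]])

```text
t: 12.6
tcp_pos: [0.5859, 0.2486, 0.038]
orientation: [3.142, 0.001, -0.026]
force: [-5.3, 1.9, 1.0]
finger_gap: 0.005
```

>>> play_rows(commands=[[0.001,0,0,0],[0.002,0,0,0]])

```text
t: 12.85
tcp_pos: [0.5857, 0.2486, 0.038]
orientation: [3.141, 0.005, -0.026]
force: [-10.1, 2.2, 5.4]
finger_gap: -0.0
```

>>> play_rows(commands=[[0.002,0,0,0],[0.003,0,0,0],[0.003,0,0,0]])

```text
t: 13.22
tcp_pos: [0.5855, 0.2486, 0.038]
orientation: [3.14, 0.012, -0.027]
force: [-14.9, 1.7, 9.5]
finger_gap: 0.0
```

>>> play_rows(commands=[[-0.03,0,0,0],[-0.06,0,-0.05,0],[-0.08,0,-0.1,0],[-0.09,0,-0.15,0],[-0.09,0,-0.15,0]])

```text
t: 13.85
tcp_pos: [0.5064, 0.2521, 0.1947]
orientation: [-3.137, -0.015, -0.026]
force: [0.5, -0.4, 1.0]
finger_gap: -0.002
```

```bash
python3 look.py w4.png
```

```text
13.85 [0.5064 0.2521 0.1947] [-3.137 -0.015 -0.026] [ 0.5 -0.4  1. ]
cover 0.7 [315.8, 48.2] [0.6341 0.2523 0.084 ] bottom [0.5942 0.2534 0.084 ] 22044
red_handle 0.71 [355.3, 148.8] [0.5434 0.2139 0.053 ] bottom [0.5073 0.2137 0.053 ] 816
[[0.5668, 0.2216], [0.5663, 0.2009], [0.5075, 0.2], [0.508, 0.2216]]
```

View pics/w4.png

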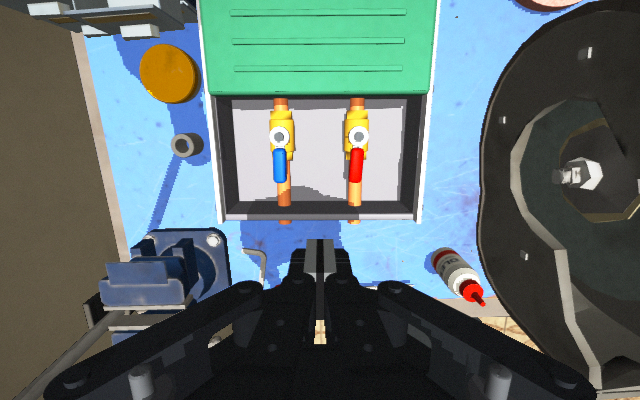

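The cover is at its stop: its face is at x≈0.594, which is travel ≈0.128. Red is on the right pipe, with its hub at (358,136) and tip at (356,182). Blue is on the left, with its hub at (279,137).

```bash
python3 - <<'E'
from h import *
m=env.camera_model('wrist')
for n,u,z in(('redhub',(358,136),.055),('bluehub',(279.5,137),.055),('redtip',(356,183),.053),('bluetip',(280,182),.053)):print(n,ray('wrist',u,z,m).round(4))
print(w([.5997,.2511,-.021],[(-.045,-.0425,.05),(-.045,.0425,.05)]).round(4))
P=env.sense()['tcp_pos'];P[2]+=.033;print('tip px',proj('wrist',P,m))
E
```

```text
redhub [0.5496 0.2096 0.055 ]
bluehub [0.5507 0.2886 0.055 ]
redtip [0.5008 0.2111 0.053 ]
bluetip [0.5041 0.2913 0.053 ]
[[0.5538 0.2096 0.05  ]
 [0.5556 0.2945 0.05  ]]
tip px [[318.8340001  254.18988428]]
```

>>> play_rows(commands=[[0.01,0.05,0,0],[0.015,0.078,0,0],[0.015,0.078,0.05,0],[0.015,0.078,0.1,0],[0.015,0.078,0.12,0]])

```text
t: 14.68
tcp_pos: [0.51, 0.1707, 0.0623]
orientation: [3.139, 0.009, -0.027]
force: [-0.1, -0.2, 0.3]
finger_gap: -0.002
```

```bash
python3 look.py w5.png; python3 - <<'E'
from plant import env
import cv2
cv2.imwrite('pics/s5.png',cv2.resize(env.read_camera('scene')[140:300,260:460],None,fx=4,fy=4,interpolation=cv2.INTER_CUBIC)[:,:,::-1])
E
```

```text
14.675 [0.51   0.1707 0.0623] [ 3.139  0.009 -0.027] [-0.1 -0.2  0.3]
cover 0.81 [177.1, 44.7] [0.6128 0.2334 0.084 ] bottom [0.594  0.2364 0.084 ] 31400
red_handle 0.71 [255.9, 174.6] [0.545  0.2092 0.053 ] bottom [0.5082 0.2124 0.053 ] 2247
[[0.5683, 0.2173], [0.5677, 0.1962], [0.5082, 0.2004], [0.5089, 0.2235]]
blue_handle 0.69 [128.1, 185.5] [0.5402 0.2904 0.053 ] bottom [0.5092 0.2969 0.053 ] 2768
[[0.5695, 0.2974], [0.5697, 0.2743], [0.5094, 0.2838], [0.5092, 0.3091]]
```

View pics/w5.png

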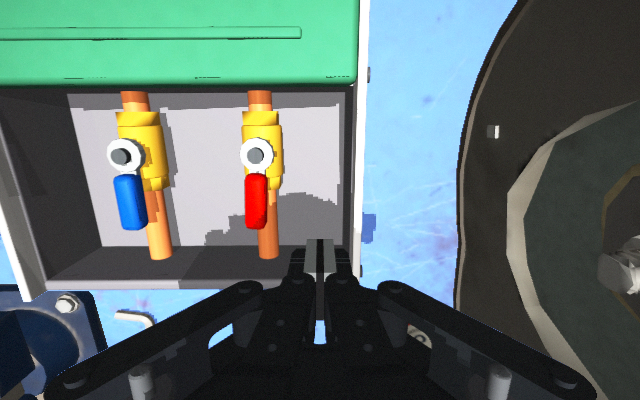

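>>> play_rows(commands=[[0.009,-0.003,0,0],[0.009,-0.003,0.02,0],[0.009,-0.003,0.035,0],[0.009,-0.003,0.048,0],[0.009,-0.003,0.048,0]])

```text
t: 15.55
tcp_pos: [0.5221, 0.175, 0.0188]
orientation: [3.141, 0.003, -0.026]
force: [-0.6, -0.4, 0.2]
finger_gap: 0.004
```

>>> play_rows(commands=[[0,0,0.006,0],[-0.002,-0.004,0.007,0],[-0.003,-0.008,0.007,0],[-0.003,-0.012,0.007,0],[-0.006,-0.016,0.007,0]])

```text
t: 16.18
tcp_pos: [0.518, 0.1919, 0.0133]
orientation: [-3.141, -0.001, -0.026]
force: [-0.1, 0.5, 0.2]
finger_gap: -0.0
```

>>> play_rows(commands=[[-0.002,-0.004,0,0],[-0.004,-0.009,0,0],[-0.005,-0.014,0,0],[-0.005,-0.019,0,0]])

```text
t: 16.68
tcp_pos: [0.5138, 0.2103, 0.0132]
orientation: [3.141, -0.001, -0.026]
force: [3.1, -4.8, 0.9]
finger_gap: 0.001
```

>>> play_rows(commands=[[-0.002,-0.005,0,0],[0,-0.01,0,0],[0.002,-0.015,0,0],[0.005,-0.02,0,0]])

```text
t: 17.18
tcp_pos: [0.5179, 0.2305, 0.0126]
orientation: [3.141, 0.002, -0.026]
force: [-0.3, -4.0, 1.2]
finger_gap: -0.0
```

```bash
python3 look.py w6.png
```

```text
17.175 [0.5179 0.2305 0.0126] [ 3.141e+00  2.000e-03 -2.600e-02] [-0.3 -4.   1.2]
cover 0.68 [273.8, 45.7] [0.609 0.242 0.084] bottom [0.5942 0.243  0.084 ] 52798
red_handle 0.88 [332.1, 198.4] [0.55   0.2233 0.053 ] bottom [0.5239 0.2237 0.053 ] 3743
[[0.5341, 0.2533], [0.5729, 0.2107], [0.5581, 0.1969], [0.5168, 0.2398]]
blue_handle 0.59 [189.5, 216.3] [0.543  0.2914 0.053 ] bottom [0.5097 0.2963 0.053 ] 4145
[[0.5685, 0.3016], [0.572, 0.2794], [0.5133, 0.2761], [0.5089, 0.301]]
```

View pics/w6.png

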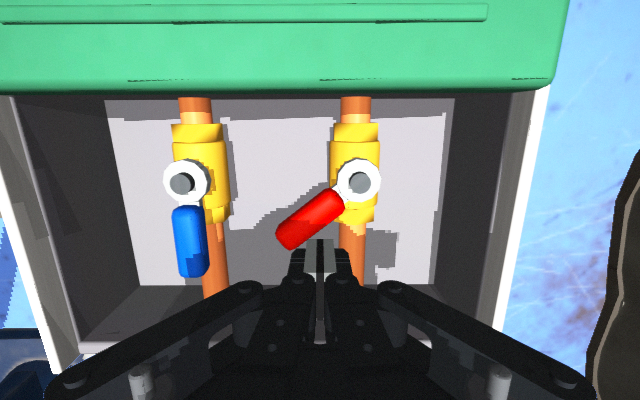

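The red handle is about halfway round, pointing at (285,240), and blue is unchanged. Continuing.

>>> play_rows(commands=[[0.004,-0.004,0,0],[0.008,-0.008,0,0],[0.012,-0.011,0,0],[0.016,-0.012,0,0]])

```text
t: 17.88
tcp_pos: [0.5346, 0.2423, 0.0126]
orientation: [-3.141, 0.001, -0.026]
force: [-3.2, -0.6, -0.8]
finger_gap: 0.004
```

>>> play_rows(commands=[[0.002,0,0,0],[0.004,0,0,0],[0.006,0,0,0]])

```text
t: 18.25
tcp_pos: [0.5399, 0.2426, 0.0128]
orientation: [-3.141, 0.002, -0.027]
force: [-6.2, 4.5, 1.8]
finger_gap: -0.003
```

>>> play_rows(commands=[[0.001,0,0,0],[0.002,0,0,0]])

```text
t: 18.5
tcp_pos: [0.5398, 0.2425, 0.0128]
orientation: [-3.141, 0.007, -0.027]
force: [-10.4, 4.3, 4.5]
finger_gap: -0.001
```

>>> play_rows(commands=[[0.001,0,0,0],[0.002,0,0,0]])

```text
t: 18.75
tcp_pos: [0.5398, 0.2425, 0.0127]
orientation: [3.142, 0.011, -0.027]
force: [-13.6, 4.5, 7.7]
finger_gap: 0.001
```

```bash
python3 look.py w7.png
```

```text
18.75 [0.5398 0.2425 0.0127] [ 3.142  0.011 -0.027] [-13.6   4.5   7.7]
cover 0.9 [293.8, 80.5] [0.6211 0.2481 0.084 ] bottom [0.596  0.2494 0.084 ] 93192
red_handle 0.89 [349.8, 219.1] [0.5618 0.227  0.053 ] bottom [0.5496 0.227  0.053 ] 3759
[[0.5727, 0.2583], [0.5711, 0.2026], [0.5492, 0.2015], [0.5508, 0.2597]]
blue_handle 0.8 [216.2, 244.4] [0.5504 0.2925 0.053 ] bottom [0.5211 0.2962 0.053 ] 2885
[[0.571, 0.3016], [0.574, 0.2806], [0.5249, 0.2779], [0.5212, 0.301]]
```

The tool has stalled against the stop, and the red handle lies parallel to the box's y axis. Backing off and lifting clear to check.

>>> play_rows(commands=[[-0.01,0,0,0],[-0.02,0,-0.01,0],[-0.025,0,-0.06,0],[-0.03,0,-0.11,0],[-0.04,0,-0.16,0]])

```text
t: 19.58
tcp_pos: [0.5061, 0.2426, 0.176]
orientation: [-3.141, -0.004, -0.027]
force: [0.6, 0.1, 0.8]
finger_gap: -0.002
```

>>> play_rows(commands=[[-0.01,0,-0.02,0],[-0.01,0,-0.02,0],[-0.01,0,-0.02,0]])

```text
t: 19.95
tcp_pos: [0.4949, 0.2426, 0.1925]
orientation: [3.141, -0.0, -0.026]
force: [0.7, -0.5, -0.1]
finger_gap: -0.001
```

```bash
python3 look.py w8.png
```

```text
19.95 [0.4949 0.2426 0.1925] [ 3.141 -0.    -0.026] [ 0.7 -0.5 -0.1]
cover 0.62 [303.4, 40.5] [0.6265 0.2525 0.084 ] bottom [0.5938 0.2539 0.084 ] 18943
red_handle 0.63 [331.1, 120.4] [0.5594 0.2288 0.053 ] bottom [0.5464 0.229  0.053 ] 910
[[0.5674, 0.26], [0.5659, 0.2005], [0.5461, 0.2003], [0.5477, 0.2609]]
blue_handle 0.74 [269.2, 140.0] [0.5415 0.2931 0.053 ] bottom [0.5086 0.2955 0.053 ] 861
[[0.5686, 0.3025], [0.568, 0.2823], [0.5089, 0.2861], [0.5095, 0.3074]]
```

View pics/w8.png

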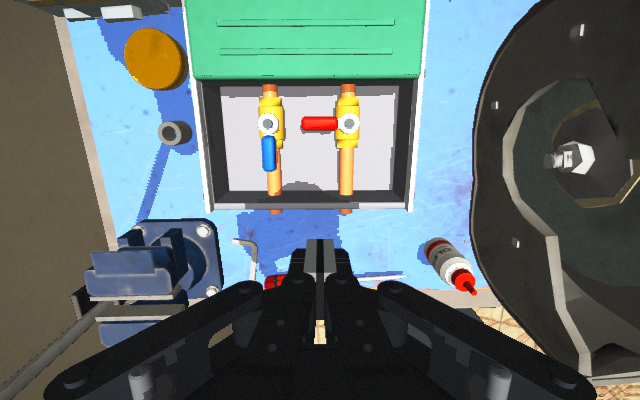

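The red handle lies squarely across its pipe, from hub (348,123) to tip (303,124). Blue is still in line at (268,150), and the cover edge at row 78 is still aside. The loose things stand where they were and nothing is being touched.

```bash
python3 -c "
from plant import env
print(env.sign_off())"
```

```text
the job is handed in; nothing more can be done
None
```

The supply is shut off: I pushed the green cover fully aside to its stop, then turned the red handle (on the right-hand pipe) clockwise to its stop. I handed the job in at about 20 s.

**Last checks:**
- **Cover:** its near face is at x≈0.594 m, which is travel ≈0.128 m. It had stalled against its stop under about 15 N.
- **Red handle:** it lies squarely across its pipe, parallel to the box's y axis to within about 0.01 rad. It had stalled at its stop under about 14 N.
- **Blue handle:** it is still open, in line with its pipe.
- **Loose things:** the tin, bush, bottle and driver show where they stood before. I judged this by eye and did not measure them.
- **Contact:** the gripper was clear, with about 0 N on the wrist.

**What went wrong and what disagreed:**
- **Missed first push:** the real fingertips sit about 33 mm higher than the reported TCP. The first push therefore passed over the cover without touching it. I measured the difference with a light touch (about 8 N) on the cover's top and corrected for it.
- **Wrong scene mask:** the scene camera's outline of the box was wrong, but the wrist camera confirmed the box pose.
- **Wrist scale:** wrist camera distances ran about 2–7 % small. For example, the hubs measured 79 mm apart, where 85 mm is given.

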